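Get the blue measure from behind the red one

TASK

Two steel portion measures hang one behind the other on one hook stand, and the blue-gripped one at the rear is needed. First move the red-gripped measure from the front over to the empty hook stand and leave it hanging there, while the blue one stays on its hook; then take the blue measure off and stand it upright inside the green tray. Do not drop either measure or knock over or push away the tray, tape, ramekin or timer.

Things in the scene. Friction and masses are not known exactly. Their poses are not given: they have to be found in the camera images.
- crowded_hook_root (a point): Hook both measures hang on at first. Fixed steel stand: base 150 x 90 x 12 mm, post, one level round prong 10 mm thick, 0.15 m above the table, running 142 mm from the post along this frame's -x (roughly to the robot); its tip turns up (top 17 mm above the prong's centre line). This point: prong's centre line at the post; y level across, z up. Measures can hang 30 to 115 mm out.
- spare_hook_root (a point): Hook that is empty at first. Fixed steel stand: base 150 x 90 x 12 mm, post, one level round prong 10 mm thick, 0.15 m above the table, running 142 mm from the post along this frame's -x (roughly to the robot); its tip turns up (top 17 mm above the prong's centre line). This point: prong's centre line at the post; y level across, z up. Measures can hang 30 to 115 mm out.
- red_measure_grip (a point): Middle of the red plastic grip (20 mm in y, 18 in x, 40 tall) on top of a steel portion measure, 151 mm tall, 0.12 kg. Below it a rigid peaked wire bail, 62 mm wide in y, then a cup 52 mm wide, 40 high, underside 131 mm below this point. Prong passes along x through the bail's window (50 wide, 65 high, top 26 mm below this point). z up. Hangs in front, 105 mm out.
- red_measure_peak (a point): The inside of the red measure's bail peak, where it rests on the prong; 105 mm above its cup's underside, 26 mm below the grip's middle. While hanging it is about 6 mm above the prong's centre line.
- blue_measure_grip (a point): Middle of the blue plastic grip (20 mm in y, 18 in x, 40 tall) on top of a steel portion measure, 151 mm tall, 0.12 kg. Below it a rigid peaked wire bail, 62 mm wide in y, then a cup 52 mm wide, 40 high, underside 131 mm below this point. Prong passes along x through the bail's window (50 wide, 65 high, top 26 mm below this point). z up. Hangs behind it, 42 mm out.
- blue_measure_peak (a point): The inside of the blue measure's bail peak; 105 mm above its cup's underside, 26 mm below the grip's middle.
- blue_measure_cup (a point): The middle of the blue measure's cup, 20 mm above its underside.
- tray_floor (a point): Green open plastic tray, 160 mm along x, 120 mm along y (190 mm over its two lips), 30 mm high, walls 4 mm, loose, 0.6 kg. This point is the middle of its inner floor, 4 mm above the table; z up.
- red_measure: The red measure as a whole; origin under the middle of its cup.
- blue_measure: The blue measure as a whole; origin under the middle of its cup.
- tray: The green tray; origin under its middle.
- tape: Bystander: roll of tan tape lying flat, 98 mm wide, 25 mm high; origin under its middle.
- ramekin: Bystander: small grey ramekin, 65 mm wide, 37 mm high; origin under its middle.
- timer: Bystander: white round kitchen timer, 66 mm wide, 53 mm high; origin under its middle.

How it is judged:
On the way:
1. the red measure hangs on the spare hook, let go, while the blue one still hangs on the crowded hook (x of red_measure_peak in the frame of spare_hook_root between -0.137 and -0.008 m and y of red_measure_peak in the frame of spare_hook_root between -0.015 and 0.015 m and z of red_measure_peak in the frame of spare_hook_root between -0.004 and 0.022 m and angle between each of red_measure_peak, blue_measure_peak's own z axis and vertical below 0.35 rad and contact force between the fingers and red_measure below 0.05 N and x of blue_measure_peak in the frame of crowded_hook_root between -0.137 and -0.008 m and y of blue_measure_peak in the frame of crowded_hook_root between -0.015 and 0.015 m and z of blue_measure_peak in the frame of crowded_hook_root between -0.004 and 0.022 m), for 0.2 s.
At the end, for the whole second after the job is handed in: Red hangs on the spare prong (peak 8 to 137 mm out from the post, within 15 mm sideways, 4 mm below to 22 mm above its centre line, lean under 20 degrees); blue stands in the tray (cup within 55 x 40 mm of its middle, on the floor within 8 mm, upright within 8 degrees); both at rest (0.03 m/s) (x of red_measure_peak in the frame of spare_hook_root between -0.137 and -0.008 m and y of red_measure_peak in the frame of spare_hook_root between -0.015 and 0.015 m and z of red_measure_peak in the frame of spare_hook_root between -0.004 and 0.022 m and angle between red_measure_peak's own z axis and vertical below 0.35 rad and contact force between the fingers and red_measure below 0.05 N and linear speed of each of red_measure, blue_measure below 0.03 m/s and x of blue_measure_cup in the frame of tray_floor between -0.055 and 0.055 m and y of blue_measure_cup in the frame of tray_floor between -0.04 and 0.04 m and z of blue_measure_cup in the frame of tray_floor between 0.012 and 0.028 m and angle between blue_measure_cup's own z axis and vertical below 0.15 rad and contact force between the fingers and blue_measure below 0.05 N); the robot touches nothing.
It fails at once if the red measure is dropped or thrown (faster than 0.7 m/s with the fingers off it) (linear speed of red_measure above 0.7 m/s and contact force between the fingers and red_measure below 0.05 N).
It fails at once if the blue measure is dropped or thrown (faster than 0.7 m/s with the fingers off it) (linear speed of blue_measure above 0.7 m/s and contact force between the fingers and blue_measure below 0.05 N).
It fails at once if the tray is moved by more than 40 mm (distance of tray from where it was at the start of the episode above 0.04 m).
It fails at once if the tape, ramekin or timer is moved by more than 30 mm (distance of any of tape, ramekin, timer from where it was at the start of the episode above 0.03 m).
It also fails if it takes over 64 s, if anything falls off the work surface, if the arm or the gripper's body presses on something with over 40 N, if the wrist force passes 120 N, or if a joint passes its speed limit or range.

ROBOT

A 6-joint arm with a two-finger parallel gripper is mounted at the origin on a cart in front of the work surface, level with it; the furniture and walls round the work are solid. World frame = base frame: x ahead of the robot, y to its left, z up, the work surface at z = 0. Lengths are in m, angles in rad, forces in N, time in s.
With the tool pointing down it reaches from about 0.35 to 0.725 m from the base axis. Payload 6 kg.
Tool frame: the origin (TCP) lies midway between the tips of the shut fingers; the grasp point (between the pads) lies 19 mm behind it (r.grip_depth is the z of the grasp point in the tool frame, in m); z points along the fingers, y is the line along which they close (so a half turn about z gives the same grasp; the last joint's range is limited). The gripper opens to 85 mm and grips with 20 to 120 N. Pads are 22 mm wide; open, the fingers measure 114 mm over their backs; the gripper's body (76 mm by 85 mm) begins 54 mm behind the grasp point. The pads swing forward as they close: fully open they stand 13 mm farther back than shut.
Start: joints at [-0.873, 0.04, 0.085, 0, -1.615, -0.334], TCP at [0.214, -0.561, 0.231] pointing down, gripper open.
Joint ranges: [-2.56, 2.56], [-1.29, 2.01], [-1.08, 1.49], [-3.29, 1.98], [-2.81, -0.18], [-2.99, 2.99]. Speed limits (rad/s): [2.57, 2.57, 3.01, 3.14, 3.14, 3.14].

INTERFACE

Orientations are given as a unit quaternion [x, y, z, w].
In Python, from workcell import r gives the robot as it stands.
- The arm moves only by the tool jog_arm, never from a script. Its argument "moves" is a list of rows, each a list of 7 numbers: the turn, a rotation vector about the tool's x, y, z in rad, then the shift along the tool's x, y, z in m, then the opening, from 0 (shut) to 1 (fully open). A call has 1 to 5 rows; each row is the pose to reach, as a shift and turn from the pose commanded when the call began, along the tool's axes at that moment; what a row does not reach only later rows make up. A row lasts 1/10 s, in which the tool goes at most 50 mm and 8.59 degrees, less where a joint would pass 70% of its speed; a pose out of reach is approached as far as the arm can. A call with a gripper value outside its range is refused whole. The fingers move at their own pace and stop on an object; "force" is the grip in N (left out, the last holds). Time passes only in rows, so rows that repeat a pose let the fingers close. It gives the time, the measured TCP pose, the force, the opening and the grip force at its end, in the units of the state.
- r.get_state(): the state, without advancing time (a new reading comes with each control period).
- r.get_image(name): name is "scene" or "side" or "wrist"; returns the picture (480x640x3 uint8, red, green, blue); there is no depth.
- r.camera_model(name): a dict with "K" (3x3 intrinsics, pixels), "distortion" ([k1, k2, p1, p2, k3] as OpenCV has them; the pictures are not rectified), "cam_to_world" (4x4, takes a point from camera to world coordinates); the wrist camera has in their place "hand_eye" (4x4, takes a point from camera to tool coordinates, whose origin is the TCP and whose axes are the flange's). Camera axes: x right, y down, z forward; pixel columns grow to the right and rows downward; lengths in m; the calibration is good to about 2 mm. A picture is of the moment at which its call begins: read the wrist's pose just before it. camera_model takes no time and is no camera call.
- r.sign_off(): hands the job in; it is judged then, once.
The state is a dict: "clock": time; "joint_positions": joint angles; "qvel": joint speeds; "tau": joint torques, N m; "eef_pos": TCP position; "tcp_rot": TCP orientation; "wrist_force": force on the tool from outside, world axes, zero at the start; "ft_torque": the same for the moment, N m; "grip_width": opening from 0.0 (shut) to 1.0 (fully open); "finger_force": force on a finger pad.
Only numpy, scipy, OpenCV 4.12 (cv2) and the standard library are available. Lean on these libraries where they do the work, as an engineer would, in place of code of your own. Each camera call takes 0.05 s, during which the arm holds its last target. There are 200 camera calls.

## Working session

There is one attempt and no reset: what is moved stays moved. The work goes in short steps, Python scripts to look and compute and a tool call to move; the robot and the scene stay as the last step left them, time stands still between calls to the robot, and variables do not carry over. Pictures are saved under pics/ and viewed, at most 10 in all, crops included, and the job is handed in when it is done.

Besides the shell and the picture viewer there is one more tool, called after "Call:" by a JSON object that holds its "api" and its "payload", one argument or row to a line. jog_arm: Moves the arm, as the interface text tells. Its arguments: {"type":"object","properties":{"moves":{"type":"array"},"force":{"type":"number"}},"required":["moves"]}

```bash
mkdir -p pics; ls; python3 - <<'E'
from workcell import r
import cv2,numpy as np
s=r.get_state();print({k:np.round(v,3).tolist() for k,v in s.items()},r.grip_depth)
for n in("scene","side"):
    im=r.get_image(n);cv2.imwrite(f"pics/{n}0.png",im[:,:,::-1])
    m=r.camera_model(n);print(n,np.round(m["K"],1).tolist(),m["distortion"],np.round(m["cam_to_world"],3).tolist())
print(np.round(r.camera_model("wrist")["hand_eye"],3).tolist())
E
```

```text
pics
{'clock': 0.0, 'joint_positions': [-0.873, 0.041, 0.084, -0.0, -1.615, -0.334], 'qvel': [-0.001, 0.0, -0.001, -0.0, 0.0, -0.002], 'tau': [-0.001, -36.821, 34.742, 6.933, -0.005, -0.0], 'eef_pos': [0.213, -0.56, 0.23], 'tcp_rot': [-0.181, 0.984, 0.001, -0.0], 'wrist_force': [0.166, 0.727, 0.407], 'ft_torque': [-0.015, -0.036, 0.061], 'finger_force': 0.0, 'grip_width': 0.999} -0.0187
scene [[443.1, 0.0, 321.1], [0.0, 443.1, 238.7], [0.0, 0.0, 1.0]] [-0.10015704  0.          0.          0.          0.        ] [[-0.829, -0.432, 0.356, 0.182], [-0.559, 0.647, -0.518, 0.517], [-0.006, -0.629, -0.778, 0.864], [0.0, 0.0, 0.0, 1.0]]
side [[452.4, 0.0, 330.7], [0.0, 452.4, 232.9], [0.0, 0.0, 1.0]] [0.00535303 0.         0.         0.         0.        ] [[0.918, -0.331, 0.219, 0.354], [-0.397, -0.771, 0.498, -0.447], [0.004, -0.544, -0.839, 0.893], [0.0, 0.0, 0.0, 1.0]]
[[-0.001, -0.952, -0.305, 0.079], [1.0, -0.0, -0.001, 0.0], [0.0, -0.305, 0.952, -0.143], [0.0, 0.0, 0.0, 1.0]]
```

View pics/scene0.png

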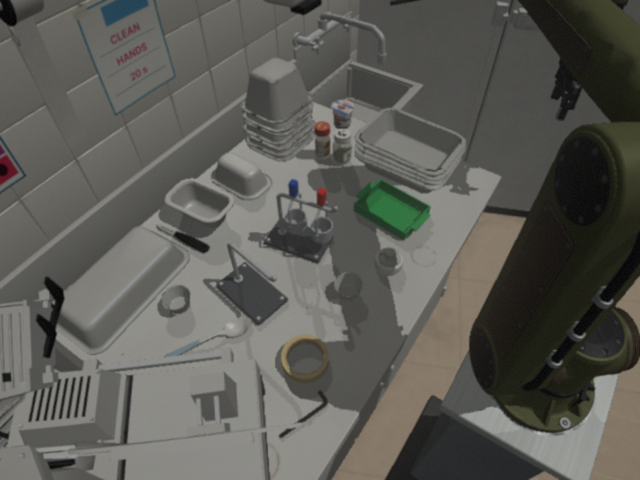

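View pics/side0.png

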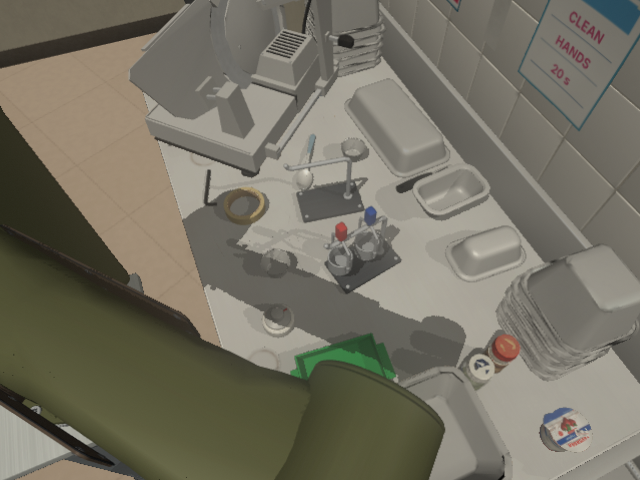

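Scene view: blue grip is at about (293,187), red grip at (321,197). The crowded stand's post is at about (281,200). The spare stand's post top is at about (231,248) and its prong tip at about (273,279). The tray is at about (392,208). Side view: red is at (341,232), blue at (370,215). The spare prong runs from (348,158) to (288,167). Next I'll enlarge crops to pick exact pixels.

```bash
cat > h.py <<'E'
import cv2,numpy as np
from workcell import r
def ray(n,p):
    m=r.camera_model(n);u=cv2.undistortPoints(np.array([[p]],float),np.array(m["K"]),np.array(m["distortion"]))[0,0]
    T=np.array(m["cam_to_world"]);return T[:3,3],T[:3,:3]@np.array([u[0],u[1],1.])
def plane(n,p,z):
    o,d=ray(n,p);return o+d*(z-o[2])/d[2]
def tri(ps,pd):
    a,u=ray("scene",ps);b,v=ray("side",pd)
    s=np.linalg.lstsq(np.c_[u,-v],b-a,rcond=None)[0];A=a+s[0]*u;B=b+s[1]*v
    return (A+B)/2,np.linalg.norm(A-B)
def blob(im,c):
    h=cv2.cvtColor(im,cv2.COLOR_RGB2HSV);H,S,V=cv2.split(h)
    hm={"red":(H<8)|(H>172),"blue":(H>108)&(H<128),"green":(H>50)&(H<80),"tan":(H>15)&(H<28)}[c]
    return (hm&(S>(95 if c=="tan" else 130))&(V>50)).astype(np.uint8)
def cen(im,c,box):
    m=blob(im,c);k=np.zeros_like(m);x0,y0,x1,y1=box;k[y0:y1,x0:x1]=m[y0:y1,x0:x1]
    M=cv2.moments(k,True);return (M["m10"]/M["m00"],M["m01"]/M["m00"]),M["m00"],k
E
python3 - <<'E'
from h import *
a=cv2.imread("pics/scene0.png");b=cv2.imread("pics/side0.png")
A=a[:,:,::-1].copy();B=b[:,:,::-1].copy()
for c,ba,bb in(("red",(300,175,340,215),(325,215,352,245)),("blue",(283,172,305,200),(358,200,382,228))):
    p,n,_=cen(A,c,ba);q,n2,_=cen(B,c,bb);print(c,np.round(p,1),n,np.round(q,1),n2,*tri(p,q))
p,n,k=cen(A,"green",(340,170,440,245));c=cv2.minAreaRect(cv2.findNonZero(k));print("green",p,n,c)
p,n,k=cen(A,"tan",(270,330,340,390));e=cv2.minAreaRect(cv2.findNonZero(k));print("tape",e,plane("scene",e[0],.0125))
ca=cv2.resize(a[180:330,205:405],None,fx=4,fy=4,interpolation=2);cb=cv2.resize(b[140:300,255:415],None,fx=3.75,fy=3.75,interpolation=2)
cv2.imwrite("pics/ca.png",ca);cv2.imwrite("pics/cb.png",cb)
E
```

```text
red [321.2 195.7] 112.0 [340.9 226.9] 57.0 [ 0.55723874 -0.02764409  0.19294908] 0.004542307934698971Traceback (most recent call last):
  File "<stdin>", line 5, in <module>
  File "h.py", line 18, in cen
    M=cv2.moments(k,True);return (M["m10"]/M["m00"],M["m01"]/M["m00"]),M["m00"],k
                                  ~~~~~~~~^~~~~~~~~
ZeroDivisionError: float division by zero
```

```bash
sed -i 's/V>50/V>35/; s/(H>108)&(H<128)/(H>100)\&(H<135)/; s/else 130/else 100/' h.py
python3 - <<'E'
from h import *
a=cv2.imread("pics/scene0.png");b=cv2.imread("pics/side0.png")
ca=cv2.resize(a[180:330,205:405],None,fx=4,fy=4,interpolation=2);cb=cv2.resize(b[140:300,255:415],None,fx=3.75,fy=3.75,interpolation=2)
cv2.imwrite("pics/ca.png",ca);cv2.imwrite("pics/cb.png",cb)
A=a[:,:,::-1].copy();B=b[:,:,::-1].copy()
for c,ba,bb in(("red",(300,175,340,215),(325,215,352,245)),("blue",(283,172,305,200),(358,200,382,228))):
    p,n,_=cen(A,c,ba);q,n2,_=cen(B,c,bb);print(c,np.round(p,1),n,np.round(q,1),n2,*tri(p,q))
p,n,k=cen(A,"green",(340,170,440,245));c=cv2.approxPolyDP(cv2.convexHull(cv2.findNonZero(k)),4,True)[:,0];print("green",p,n,plane("scene",p,.015))
for x in c: print(x,np.round(plane("scene",x.astype(float),.03),3))
p,n,k=cen(A,"tan",(270,330,340,390));e=cv2.minAreaRect(cv2.findNonZero(k));print("tape",e,plane("scene",e[0],.0125))
E
```

```text
red [321.3 196. ] 133.0 [340.7 231.1] 163.0 [ 0.55733321 -0.03159684  0.18701633] 0.00041546002537431087
blue [293.1 187.3] 103.0 [370.5 210.8] 52.0 [ 0.62359257 -0.01621441  0.19207305] 0.006073020105607663
green (390.32699619771864, 208.2295627376426) 2104.0 [ 0.4777202  -0.23438138  0.015     ]
[428 216] [ 0.38  -0.251  0.03 ]
[404 238] [ 0.398 -0.153  0.03 ]
[355 210] [ 0.545 -0.165  0.03 ]
[362 190] [ 0.567 -0.238  0.03 ]
[381 180] [ 0.543 -0.3    0.03 ]
[428 206] [ 0.395 -0.283  0.03 ]Traceback (most recent call last):
  File "<stdin>", line 10, in <module>
  File "h.py", line 18, in cen
    M=cv2.moments(k,True);return (M["m10"]/M["m00"],M["m01"]/M["m00"]),M["m00"],k
                                  ~~~~~~~~^~~~~~~~~
ZeroDivisionError: float division by zero
```

View pics/ca.png

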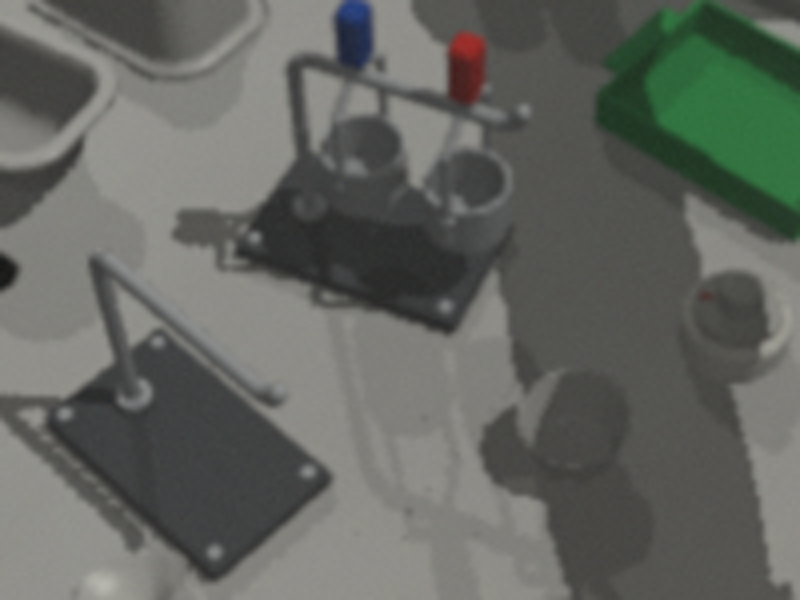

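View pics/cb.png

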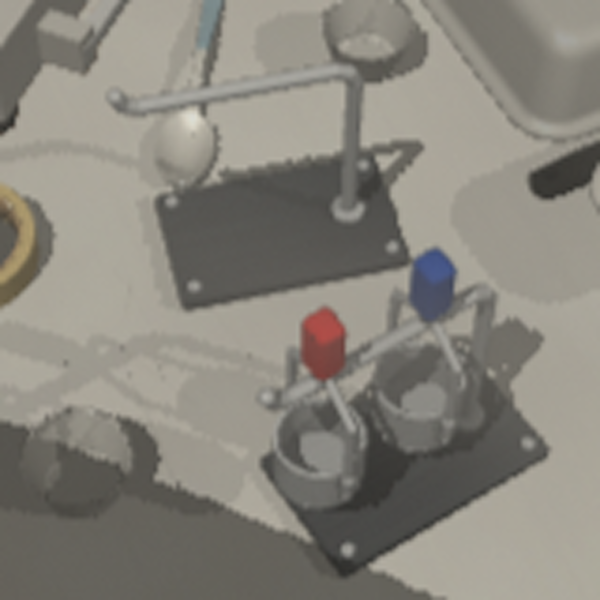

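Crop A (scene): crowded root is at (298,66) and its tip at (522,112). Spare root is at (101,262), tip at (277,392). Crop B (side): crowded root is at (485,295), tip (268,397). Spare root is at (349,78), tip (115,98). Timer and ramekin are in front of the stands. Next I'll triangulate and work out the moves.

```bash
cat >> h.py <<'E'
from scipy.spatial.transform import Rotation as R
def rel(grasp,yaw,dz=0.):
    """turn and shift (tool axes) to bring grasp point to world pos, tool down, tool y at world angle yaw (mod pi)"""
    s=r.get_state();p=np.array(s["eef_pos"]);Q=R.from_quat(s["tcp_rot"])
    best=None
    for k in(-1,0,1,2):
        a=yaw+k*np.pi;y=np.array([np.cos(a),np.sin(a),0]);z=np.array([0,0,-1.])
        T=R.from_matrix(np.c_[np.cross(y,z),y,z]);v=(Q.inv()*T).as_rotvec()
        if best is None or np.linalg.norm(v)<np.linalg.norm(best[0]):best=(v,T)
    t=np.array(grasp)-best[1].apply([0,0,r.grip_depth])
    print("turn",np.round(best[0],3),"shift",np.round(Q.inv().apply(t-p),4),"tcp",np.round(t,3),"j6",round(s["joint_positions"][5],2))
E
python3 - <<'E'
from h import *
A=lambda x,y:(205+(x-1.5)/4,180+(y-1.5)/4)
B=lambda x,y:(255+(x-1.4)/3.75,140+(y-1.4)/3.75)
P={}
for n,a,b in(("Croot",(298,66),(485,295)),("Ctip",(522,112),(268,397)),("Sroot",(101,262),(349,78)),("Stip",(277,392),(115,98)),("red",(467,68),(323,344)),("blue",(354,33),(433,285)),("tim",(738,325),(0,0))):
    if n!="tim": P[n],e=tri(A(*a),B(*b));print(n,np.round(P[n],4),round(e,4))
for n in"CS":
    d=P[n+"root"]-P[n+"tip"];print(n,"yaw",np.degrees(np.arctan2(d[1],d[0])),np.linalg.norm(d[:2]))
d=P["blue"]-P["red"];print("rb",np.degrees(np.arctan2(d[1],d[0])),np.linalg.norm(d[:2]))
# base plates corners for heading (scene, z=.012) spare: 
c=[plane("scene",A(*p),.012) for p in((52,418),(213,576),(328,477),(158,335))];print(np.round(c,3).tolist())
d=c[1]-c[0];print(np.degrees(np.arctan2(-d[1],-d[0])));d=c[2]-c[3];print(np.degrees(np.arctan2(-d[1],-d[0])))
c=[plane("side",B(*p),.012) for p in((265,462),(345,574),(548,450))];d=c[2]-c[1];print("C",np.round(c,3).tolist(),np.degrees(np.arctan2(d[1],d[0])))
for p in((738,305),(575,420)):print(plane("scene",A(*p),.04))
E
```

```text
Croot [ 0.6614 -0.013   0.1442] 0.0012
Ctip [ 0.5252 -0.0372  0.1647] 0.0005
Sroot [0.6594 0.1569 0.1446] 0.0003
Stip [0.5235 0.1795 0.1645] 0.0008
red [ 0.5573 -0.0314  0.1855] 0.0002
blue [ 0.6239 -0.0202  0.1845] 0.0001
C yaw 10.062155479969308 0.13835511811039133
S yaw -9.42569220210676 0.1377132233713488
rb 9.594869517398081 0.06756532502164558
[[0.695, 0.193, 0.012], [0.554, 0.22, 0.012], [0.54, 0.135, 0.012], [0.682, 0.113, 0.012]]
-10.798632267666733
-8.758461801504183
C [[0.541, 0.008, 0.012], [0.555, -0.077, 0.012], [0.7, -0.051, 0.012]] 10.186508660808462
[ 0.39940327 -0.0774682   0.04      ]
[0.43639196 0.04243675 0.04      ]
```

```bash
python3 - <<'E'
from h import *
rel([.557,-.0313,.30],np.radians(100))
E
```

```text
turn [ 0.002 -0.     0.189] shift [-0.5093  0.3723 -0.0504] tcp [ 0.557 -0.031  0.281] j6 -0.33
```

Call:
{"api": "jog_arm", "payload": {
  "moves": [
    [0,0,0,-0.03,0.02,-0.04,1],
    [0,0,0,-0.07,0.05,-0.05,1],
    [0,0,0,-0.11,0.08,-0.05,1],
    [0,0,0,-0.15,0.11,-0.05,1],
    [0,0,0,-0.19,0.14,-0.05,1]
  ]
}}

```text
clock: 0.6
eef_pos: [0.3396, -0.3639, 0.281]
tcp_rot: [-0.181, 0.984, 0.0, 0.0]
wrist_force: [1.2, -0.6, -0.6]
grip_width: 1.005
finger_force: 0.0
```

Call:
{"api": "jog_arm", "payload": {
  "moves": [
    [0,0,0,-0.04,0.03,0,1],
    [0,0,0,-0.08,0.06,0,1],
    [0,0,0,-0.12,0.09,0,1],
    [0,0,0,-0.16,0.12,0,1],
    [0,0,0,-0.2,0.15,0,1]
  ]
}}

```text
clock: 1.1
eef_pos: [0.4732, -0.1522, 0.2812]
tcp_rot: [-0.181, 0.983, 0.0, 0.0]
wrist_force: [0.5, -1.1, -0.6]
grip_width: 1.0
finger_force: 0.0
```

```bash
python3 - <<'E'
from h import *
rel([.557,-.0313,.29],np.radians(100));print(r.get_state()["clock"])
E
```

```text
turn [0.   0.   0.19] shift [-0.1214  0.0832  0.01  ] tcp [ 0.557 -0.031  0.271] j6 -1.3
1.1
```

Call:
{"api": "jog_arm", "payload": {
  "moves": [
    [0,0,0.095,-0.04,0.03,0,1],
    [0,0,0.19,-0.08,0.06,0,1],
    [0,0,0.19,-0.121,0.083,0.01,1],
    [0,0,0.19,-0.121,0.083,0.01,1],
    [0,0,0.19,-0.121,0.083,0.01,1]
  ]
}}

```text
clock: 1.6
eef_pos: [0.5562, -0.0328, 0.2698]
tcp_rot: [-0.088, 0.996, -0.0, -0.002]
wrist_force: [-0.7, 0.2, 0.6]
grip_width: 1.0
finger_force: 0.0
```

```bash
python3 - <<'E'
from h import *
rel([.557,-.0313,.189],np.radians(100))
s=r.get_state();im=r.get_image("wrist")
cv2.imwrite("pics/w1.png",im[:,:,::-1])
# project expected grip tops into wrist
m=r.camera_model("wrist");Q=R.from_quat(s["tcp_rot"]).as_matrix();T=np.eye(4);T[:3,:3]=Q;T[:3,3]=s["eef_pos"];C=np.linalg.inv(T@np.array(m["hand_eye"]))
for n,p in(("red",(.557,-.0313,.202)),("blue",(.6225,-.0202,.202)),("Croot",(.6614,-.013,.15)),("Ctip",(.523,-.0374,.16)),("tray",(.475,-.228,.004))):
    q=C[:3,:3]@np.array(p)+C[:3,3];print(n,np.round(cv2.projectPoints(q[None],np.zeros(3),np.zeros(3),np.array(m["K"]),np.array(m["distortion"]))[0].ravel()))
E
```

```text
turn [-0.    -0.003  0.001] shift [-0.0013  0.0014  0.0995] tcp [ 0.557 -0.031  0.17 ] j6 -1.7
red [320. 251.]
blue [319. 344.]
Croot [319. 348.]
Ctip [320. 182.]
tray [147.  80.]
```

View pics/w1.png

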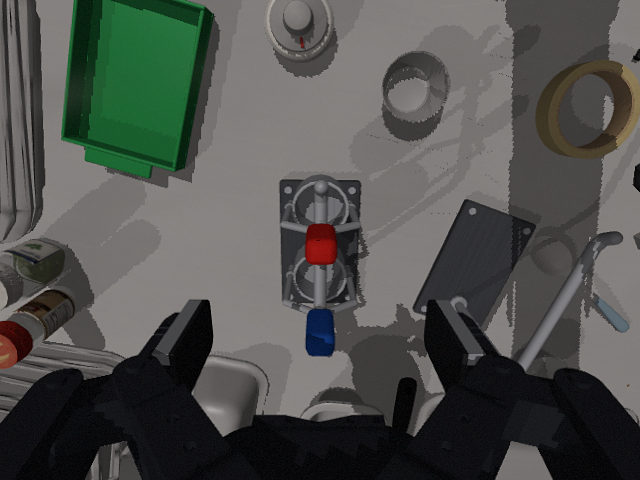

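The wrist view agrees with my estimates: red top at about (320,247), blue top at (320,346), tray middle at about (140,75). Going down onto red.

Call:
{"api": "jog_arm", "payload": {
  "moves": [
    [0,-0.003,0,-0.001,0.001,0.03,1],
    [0,-0.003,0,-0.001,0.001,0.06,1],
    [0,-0.003,0,-0.001,0.001,0.09,1],
    [0,-0.003,0,-0.001,0.001,0.1,1],
    [0,-0.003,0,-0.001,0.001,0.1,1]
  ]
}}

```text
clock: 2.15
eef_pos: [0.5562, -0.0336, 0.1708]
tcp_rot: [-0.086, 0.996, -0.0, 0.001]
wrist_force: [0.9, -0.6, 0.2]
grip_width: 0.997
finger_force: 0.0
```

Call:
{"api": "jog_arm", "payload": {
  "moves": [
    [0,0,0,0,0,0,0.1],
    [0,0,0,0,0,0,0.1],
    [0,0,0,0,0,0,0.1],
    [0,0,0,0,0,0,0],
    [0,0,0,0,0,0,0]
  ],
  "force": 30
}}

```text
clock: 2.65
eef_pos: [0.5572, -0.0318, 0.172]
tcp_rot: [-0.087, 0.996, 0.001, 0.002]
wrist_force: [-2.1, 2.2, 2.6]
grip_width: 0.225
finger_force: 29.3
```

Call:
{"api": "jog_arm", "payload": {
  "moves": [
    [0,0,0,0,0,0,0],
    [0,0,0,0,0,0,0],
    [0,0,0,0,0,0,0],
    [0,0,0,0,0,0,0],
    [0,0,0,0,0,0,0]
  ]
}}

```text
clock: 3.15
eef_pos: [0.5573, -0.032, 0.172]
tcp_rot: [-0.087, 0.996, 0.0, 0.002]
wrist_force: [-2.0, 4.9, 5.7]
grip_width: 0.232
finger_force: 29.7
```

Call:
{"api": "jog_arm", "payload": {
  "moves": [
    [0,0,0,0,0,-0.006,0],
    [0,0,0,0,0,-0.014,0],
    [0,0,0,0,0,-0.022,0],
    [0,0,0,0,0,-0.028,0],
    [0,0,0,0,0,-0.03,0]
  ],
  "force": 40
}}

```text
clock: 3.65
eef_pos: [0.5572, -0.0327, 0.2023]
tcp_rot: [-0.087, 0.996, 0.0, 0.002]
wrist_force: [0.4, -0.0, -1.8]
grip_width: 0.229
finger_force: 39.7
```

```bash
python3 - <<'E'
from h import *
s=r.get_state();print(s["eef_pos"],s["wrist_force"],s["finger_force"])
im=r.get_image("side");cv2.imwrite("pics/s1.png",cv2.resize(im[140:300,255:415,::-1],None,fx=3.75,fy=3.75,interpolation=2))
E
```

```text
[ 0.55724311 -0.03266734  0.20234244] [ 0.35987464 -0.01150824 -1.81168475] 39.72836673259735
```

View pics/s1.png

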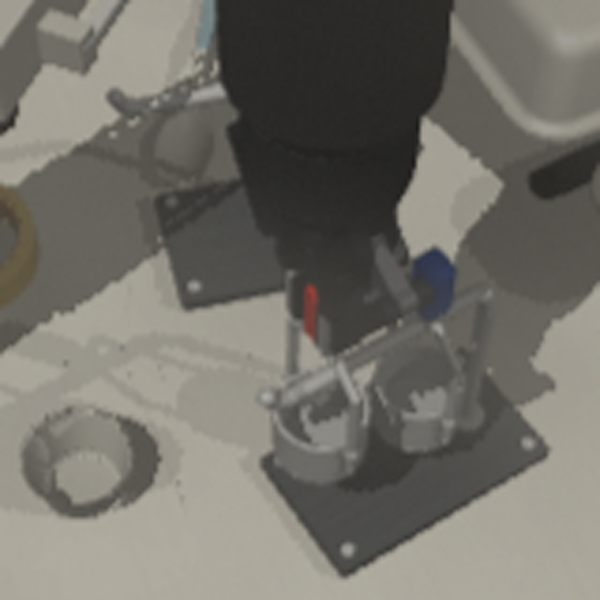

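Call:
{"api": "jog_arm", "payload": {
  "moves": [
    [0,0,0,0.01,0,-0.001,0],
    [0,0,0,0.03,0,-0.001,0],
    [0,0,0,0.055,0,-0.001,0],
    [0,0,0,0.08,0,-0.001,0],
    [0,0,0,0.09,0,-0.001,0]
  ]
}}

```text
clock: 4.2
eef_pos: [0.4665, -0.0485, 0.2022]
tcp_rot: [-0.087, 0.996, 0.0, 0.002]
wrist_force: [0.3, 0.3, -1.4]
grip_width: 0.228
finger_force: 39.8
```

```bash
python3 - <<'E'
from h import *
rel([.4356,.1948,.223],np.radians(80.4));s=r.get_state();print(s["eef_pos"],s["wrist_force"],s["finger_force"])
A=r.get_image("scene");p,n,_=cen(A,"blue",(270,150,320,215));print("blue",p,n)
E
```

```text
turn [0.001 0.003 0.341] shift [-0.0117  0.245  -0.002 ] tcp [0.436 0.195 0.204] j6 -1.73
[ 0.46646931 -0.04852492  0.20217047] [ 0.29938859  0.26906868 -1.4006393 ] 39.75882411003113
blue (293.09183673469386, 187.0204081632653) 98.0
```

Call:
{"api": "jog_arm", "payload": {
  "moves": [
    [0,0,0.05,0,0.03,0,0],
    [0,0,0.12,-0.003,0.07,0,0],
    [0,0,0.19,-0.006,0.11,0,0],
    [0,0,0.26,-0.009,0.15,0,0],
    [0,0,0.32,-0.011,0.19,0,0]
  ]
}}

```text
clock: 4.75
eef_pos: [0.446, 0.1426, 0.202]
tcp_rot: [0.074, 0.997, 0.0, 0.002]
wrist_force: [1.6, -0.3, -1.7]
grip_width: 0.228
finger_force: 39.9
```

Call:
{"api": "jog_arm", "payload": {
  "moves": [
    [0,0,0.02,0.01,0.03,0,0],
    [0,0,0.02,0.015,0.045,0,0],
    [0,0,0.02,0.017,0.051,0,0],
    [0,0,0.02,0.017,0.051,0,0],
    [0,0,0.02,0.017,0.051,0,0]
  ]
}}

```text
clock: 5.25
eef_pos: [0.4371, 0.193, 0.2021]
tcp_rot: [0.083, 0.997, 0.0, 0.001]
wrist_force: [0.8, -0.2, -1.9]
grip_width: 0.224
finger_force: 40.0
```

```bash
python3 - <<'E'
from h import *
rel([.4356,.1948,.223],np.radians(80.4));rel([.5855,.1694,.223],np.radians(80.4))
s=r.get_state();im=r.get_image("wrist");cv2.imwrite("pics/w2.png",im[:,:,::-1])
E
```

```text
turn [0.001 0.003 0.001] shift [ 0.0018  0.0015 -0.0022] tcp [0.436 0.195 0.204] j6 -2.58
turn [0.001 0.003 0.001] shift [-0.1503  0.0013 -0.0018] tcp [0.586 0.169 0.204] j6 -2.58
```

View pics/w2.png

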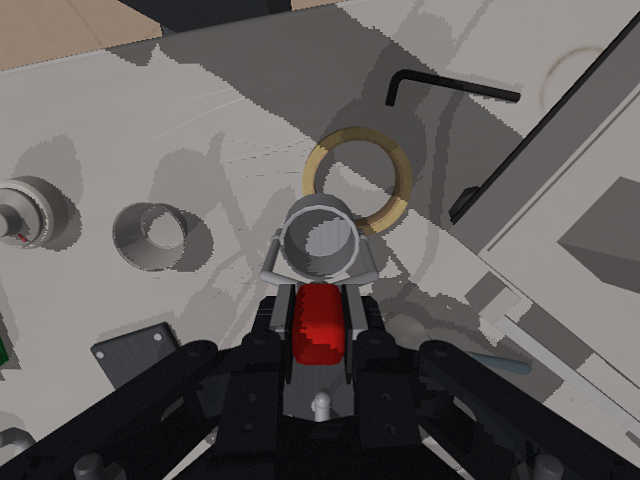

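The wrist view shows red held upright at (320,322) and the spare prong tip straight ahead at (321,400), so they are aligned. Inserting.

Call:
{"api": "jog_arm", "payload": {
  "moves": [
    [0,0,0,-0.015,0.001,-0.002,0],
    [0,0,0,-0.04,0.001,-0.002,0],
    [0,0,0,-0.065,0.001,-0.002,0],
    [0,0,0,-0.09,0.001,-0.002,0],
    [0,0,0,-0.11,0.001,-0.002,0]
  ]
}}

```text
clock: 5.8
eef_pos: [0.5469, 0.175, 0.2042]
tcp_rot: [0.084, 0.996, 0.0, 0.001]
wrist_force: [-0.8, -0.1, -0.6]
grip_width: 0.228
finger_force: 40.0
```

Call:
{"api": "jog_arm", "payload": {
  "moves": [
    [0,0,0,-0.02,0,0,0],
    [0,0,0,-0.036,0,0,0],
    [0,0,0,-0.04,0,0,0],
    [0,0,0,-0.04,0,0,0],
    [0,0,0,-0.04,0,0,0]
  ]
}}

```text
clock: 6.3
eef_pos: [0.5847, 0.1696, 0.2046]
tcp_rot: [0.083, 0.997, 0.0, 0.001]
wrist_force: [-0.7, 1.5, -1.2]
grip_width: 0.226
finger_force: 40.0
```

```bash
python3 - <<'E'
from h import *
rel([.5855,.1694,.191],np.radians(80.4));s=r.get_state();print(s["eef_pos"],s["wrist_force"],s["finger_force"])
a=r.get_image("scene")[180:330,205:355,::-1];b=r.get_image("side")[130:230,280:380,::-1]
cv2.imwrite("pics/m.png",np.hstack([cv2.resize(a,(400,400),interpolation=2),cv2.resize(b,(400,400),interpolation=2)]))
E
```

```text
turn [0.001 0.003 0.001] shift [-0.0008 -0.0001  0.0323] tcp [0.586 0.169 0.172] j6 -2.35
[0.58467027 0.16962451 0.20459095] [-0.69290535  1.5449697  -1.24742517] 40.00055372714996
```

View pics/m.png

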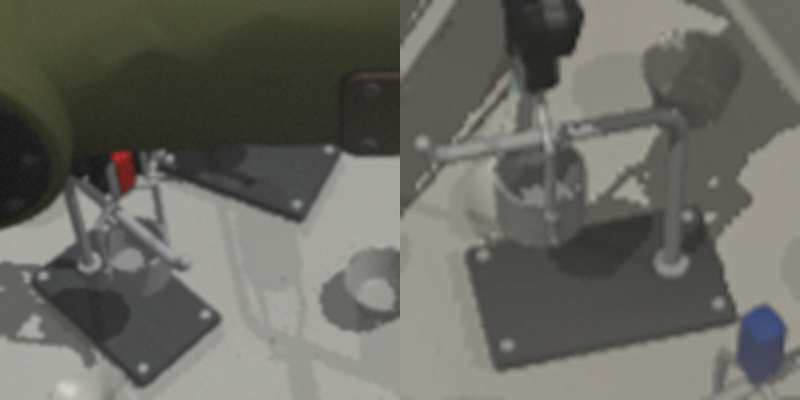

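Both views show the spare prong passing through red's bail window, and blue still on its hook. Lowering.

Call:
{"api": "jog_arm", "payload": {
  "moves": [
    [0,0,0,0,0,0.008,0],
    [0,0,0,0,0,0.016,0],
    [0,0,0,0,0,0.024,0],
    [0,0,0,0,0,0.029,0],
    [0,0,0,0,0,0.029,0]
  ]
}}

```text
clock: 6.9
eef_pos: [0.5845, 0.1699, 0.174]
tcp_rot: [0.083, 0.997, -0.0, 0.001]
wrist_force: [1.1, -0.3, -1.2]
grip_width: 0.23
finger_force: 39.9
```

Call:
{"api": "jog_arm", "payload": {
  "moves": [
    [0,0,0,0,0,0.002,0],
    [0,0,0,0,0,0.003,0],
    [0,0,0,0,0,0.003,0]
  ]
}}

```text
clock: 7.2
eef_pos: [0.5852, 0.1701, 0.1728]
tcp_rot: [0.083, 0.997, 0.001, 0.002]
wrist_force: [-0.1, 1.4, -0.9]
grip_width: 0.228
finger_force: 40.1
```

Call:
{"api": "jog_arm", "payload": {
  "moves": [
    [0,0,0,0,0,0.001,0],
    [0,0,0,0,0,0.002,0],
    [0,0,0,0,0,0.002,0]
  ]
}}

```text
clock: 7.5
eef_pos: [0.5855, 0.1702, 0.1721]
tcp_rot: [0.083, 0.997, 0.001, 0.003]
wrist_force: [-2.0, 0.9, 5.4]
grip_width: 0.224
finger_force: 40.9
```

Contact at the same height as the original hang. I'll open slowly, then rise.

Call:
{"api": "jog_arm", "payload": {
  "moves": [
    [0,0,0,0,0,0,0.3],
    [0,0,0,0,0,0,0.4],
    [0,0,0,0,0,0,0.55],
    [0,0,0,0,0,0,0.7],
    [0,0,0,0,0,0,0.8]
  ]
}}

```text
clock: 8.0
eef_pos: [0.585, 0.17, 0.1703]
tcp_rot: [0.083, 0.997, 0.0, 0.001]
wrist_force: [0.1, -0.5, -0.3]
grip_width: 0.803
finger_force: 0.0
```

Call:
{"api": "jog_arm", "payload": {
  "moves": [
    [0,0,0,0,0,-0.005,0.9],
    [0,0,0,0,0,-0.02,1],
    [0,0,0,0,0,-0.04,1],
    [0,0,0,0,0,-0.07,1],
    [0,0,0,0,0,-0.1,1]
  ]
}}

```text
clock: 8.5
eef_pos: [0.5847, 0.1698, 0.273]
tcp_rot: [0.083, 0.997, 0.0, 0.002]
wrist_force: [-0.5, 0.5, 0.0]
grip_width: 0.997
finger_force: 0.0
```

```bash
python3 - <<'E'
from h import *
s=r.get_state();print(s["eef_pos"],s["wrist_force"],s["grip_width"])
A=r.get_image("scene");B=r.get_image("side")
for c,ba,bb in(("red",(225,195,300,260),(300,100,345,175)),("blue",(270,150,320,215),(350,195,390,235))):
    try:
        p,n,_=cen(A,c,ba);q,n2,_=cen(B,c,bb);print(c,n,n2,p,q,*tri(p,q))
    except ZeroDivisionError: print(c,"hidden")
rel([.6225,-.0205,.29],np.radians(100))
E
```

```text
[0.58472926 0.16975341 0.27295449] [-0.47733653  0.53759301  0.01154091] 0.9970984872588856
red 147.0 141.0 (250.9251700680272, 251.93197278911563) (314.2836879432624, 153.56737588652481) [0.58593389 0.16797602 0.18689453] 0.0008402563519887637
blue hidden
turn [ 0.004  0.012 -0.341] shift [-0.0672 -0.1818  0.0061] tcp [ 0.622 -0.02   0.271] j6 -2.35
```

Red hangs on the spare prong. Moving above blue.

Call:
{"api": "jog_arm", "payload": {
  "moves": [
    [0,0,-0.06,-0.01,-0.03,0,1],
    [0,0,-0.14,-0.025,-0.07,0,1],
    [0,0,-0.22,-0.04,-0.11,0,1],
    [0,0,-0.3,-0.055,-0.15,0,1],
    [0,0,-0.34,-0.067,-0.182,0,1]
  ]
}}

```text
clock: 9.1
eef_pos: [0.6209, -0.0228, 0.2718]
tcp_rot: [-0.088, 0.996, 0.0, 0.002]
wrist_force: [0.7, 0.8, -0.0]
grip_width: 0.999
finger_force: 0.0
```

Call:
{"api": "jog_arm", "payload": {
  "moves": [
    [0,0,0,0,0,0,1],
    [0,0,0,0,0,0,1],
    [0,0,0,0,0,0,1]
  ]
}}

```text
clock: 9.4
eef_pos: [0.6208, -0.02, 0.271]
tcp_rot: [-0.087, 0.996, 0.0, 0.002]
wrist_force: [0.3, 0.1, 0.3]
grip_width: 0.998
finger_force: 0.0
```

```bash
python3 - <<'E'
from h import *
B=r.get_image("side");q,n,_=cen(B,"blue",(350,195,390,235));print(q,n)
s=r.get_state();W=r.get_image("wrist");m=r.camera_model("wrist")
k=blob(W,"blue");c=max(cv2.findContours(k,0,2)[0],key=cv2.contourArea);x,y,w,h=cv2.boundingRect(c);print("wrist bbox",x,y,w,h)
T=np.eye(4);T[:3,:3]=R.from_quat(s["tcp_rot"]).as_matrix();T[:3,3]=s["eef_pos"];T=T@np.array(m["hand_eye"])
def cast(p,z):
    u=cv2.undistortPoints(np.array([[p]],float),np.array(m["K"]),np.array(m["distortion"]))[0,0];d=T[:3,:3]@[u[0],u[1],1];return T[:3,3]+d*(z-T[2,3])/d[2]
print("far top edge",cast((x+w/2,y+h),.202),"(centre 9 mm nearer)")
g=blob(W,"green");c=max(cv2.findContours(g,0,2)[0],key=cv2.contourArea);print("green bbox",cv2.boundingRect(c))
rel([.6225,-.0205,.189],np.radians(100))
E
```

```text
(370.55172413793105, 210.9655172413793) 58.0
wrist bbox 301 224 33 41
far top edge [ 0.63196924 -0.01798783  0.202     ] (centre 9 mm nearer)
green bbox (46, 0, 148, 112)
turn [0.    0.003 0.001] shift [-0.0013 -0.0013  0.1006] tcp [ 0.622 -0.02   0.17 ] j6 -1.69
```

Call:
{"api": "jog_arm", "payload": {
  "moves": [
    [0,0,0,-0.002,0,0.03,1],
    [0,0,0,-0.002,0,0.06,1],
    [0,0,0,-0.002,0,0.09,1],
    [0,0,0,-0.002,0,0.1,1],
    [0,0,0,-0.002,0,0.1,1]
  ]
}}

```text
clock: 10.0
eef_pos: [0.6223, -0.0196, 0.1692]
tcp_rot: [-0.087, 0.996, -0.0, 0.0]
wrist_force: [-0.7, -0.1, 0.6]
grip_width: 1.005
finger_force: 0.0
```

Call:
{"api": "jog_arm", "payload": {
  "moves": [
    [0,0,0,0,0,0,0.1],
    [0,0,0,0,0,0,0.1],
    [0,0,0,0,0,0,0.1],
    [0,0,0,0,0,0,0],
    [0,0,0,0,0,0,0]
  ],
  "force": 40
}}

```text
clock: 10.5
eef_pos: [0.6232, -0.0201, 0.1712]
tcp_rot: [-0.087, 0.996, 0.0, 0.002]
wrist_force: [-0.2, 0.3, 1.8]
grip_width: 0.232
finger_force: 43.5
```

Call:
{"api": "jog_arm", "payload": {
  "moves": [
    [0,0,0,0,0,0,0],
    [0,0,0,0,0,0,0],
    [0,0,0,0,0,0,0]
  ]
}}

```text
clock: 10.8
eef_pos: [0.6232, -0.0201, 0.1711]
tcp_rot: [-0.087, 0.996, 0.0, 0.002]
wrist_force: [0.2, 1.9, 3.7]
grip_width: 0.23
finger_force: 43.6
```

Call:
{"api": "jog_arm", "payload": {
  "moves": [
    [0,0,0,0,0,-0.008,0],
    [0,0,0,0,0,-0.016,0],
    [0,0,0,0,0,-0.024,0],
    [0,0,0,0,0,-0.032,0],
    [0,0,0,0,0,-0.032,0]
  ]
}}

```text
clock: 11.3
eef_pos: [0.6235, -0.0203, 0.2044]
tcp_rot: [-0.087, 0.996, 0.0, 0.003]
wrist_force: [0.3, -0.6, -0.2]
grip_width: 0.228
finger_force: 43.1
```

```bash
python3 - <<'E'
from h import *
s=r.get_state();print(s["eef_pos"],s["wrist_force"],s["grip_width"],s["finger_force"])
a=r.get_image("scene")[160:260,255:355,::-1];b=r.get_image("side")[180:300,310:430,::-1]
cv2.imwrite("pics/m2.png",np.hstack([cv2.resize(a,(400,400),interpolation=2),cv2.resize(b,(400,400),interpolation=2)]))
E
```

```text
[ 0.62346368 -0.02026153  0.20435513] [ 0.28474557 -0.62215943 -0.24667575] 0.22782201921508569 43.088639974594116
```

View pics/m2.png

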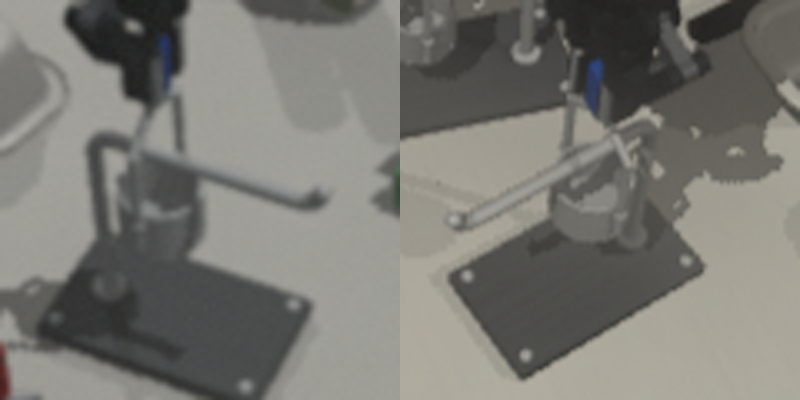

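Both views show blue lifted clear of the prong and held upright. Pulling out along the prong.

Call:
{"api": "jog_arm", "payload": {
  "moves": [
    [0,0,0,0.01,0,0,0],
    [0,0,0,0.035,0,0,0],
    [0,0,0,0.065,0,0,0],
    [0,0,0,0.095,0,0,0],
    [0,0,0,0.125,0,0,0]
  ]
}}

```text
clock: 11.9
eef_pos: [0.4979, -0.0422, 0.2014]
tcp_rot: [-0.087, 0.996, 0.0, 0.001]
wrist_force: [-0.0, -0.2, -0.9]
grip_width: 0.223
finger_force: 43.0
```

Call:
{"api": "jog_arm", "payload": {
  "moves": [
    [0,0,0,0.015,0,0,0],
    [0,0,0,0.025,0,0,0],
    [0,0,0,0.025,0,0,0]
  ]
}}

```text
clock: 12.2
eef_pos: [0.4743, -0.0463, 0.2024]
tcp_rot: [-0.087, 0.996, 0.0, 0.002]
wrist_force: [-0.2, 0.1, -0.2]
grip_width: 0.227
finger_force: 43.0
```

```bash
python3 - <<'E'
from h import *
s=r.get_state();print(s["eef_pos"],s["wrist_force"],s["grip_width"],s["finger_force"])
W=r.get_image("wrist");m=r.camera_model("wrist");S=r.get_image("scene")
T=np.eye(4);T[:3,:3]=R.from_quat(s["tcp_rot"]).as_matrix();T[:3,3]=s["eef_pos"];T=T@np.array(m["hand_eye"])
def cast(p,z):
    u=cv2.undistortPoints(np.array([[p]],float),np.array(m["K"]),np.array(m["distortion"]))[0,0];d=T[:3,:3]@[u[0],u[1],1];return T[:3,3]+d*(z-T[2,3])/d[2]
g=blob(W,"green");h=cv2.approxPolyDP(cv2.convexHull(cv2.findNonZero(g)),4,True)[:,0]
for p in h:print("w",p,np.round(cast(p.astype(float),.03),3))
g=blob(S,"green");g[:,:340]=0;g[:,445:]=0;h=cv2.approxPolyDP(cv2.convexHull(cv2.findNonZero(g)),2,True)[:,0]
for p in h:print("s",p,np.round(plane("scene",p.astype(float),.03),3))
cv2.imwrite("pics/t.png",np.hstack([W[:,:320,::-1],cv2.resize(S[170:250,340:440,::-1],(480,384),interpolation=2)[:, :].copy() if 0 else cv2.copyMakeBorder(cv2.resize(S[170:250,340:440,::-1],(480,384),interpolation=2),0,96,0,0,0)]))
rel([.475,-.228,.225],np.radians(100))
E
```

```text
[ 0.47433076 -0.04629977  0.20235185] [-0.23543794  0.13845954 -0.18773609] 0.22710786049393927 43.030275106430054
w [159  68] [ 0.385 -0.19   0.03 ]
w [197  97] [ 0.402 -0.158  0.03 ]
w [169 258] [ 0.546 -0.173  0.03 ]
w [ 11 347] [ 0.674 -0.331  0.03 ]
w [  2 347] [ 0.676 -0.341  0.03 ]
w [40 55] [ 0.39  -0.285  0.03 ]
w [79 44] [ 0.377 -0.254  0.03 ]
s [428 216] [ 0.38  -0.251  0.03 ]
s [406 236] [ 0.397 -0.161  0.03 ]
s [371 219] [ 0.495 -0.161  0.03 ]
s [364 209] [ 0.527 -0.181  0.03 ]
s [369 183] [ 0.565 -0.271  0.03 ]
s [381 180] [ 0.543 -0.3    0.03 ]
s [429 207] [ 0.391 -0.281  0.03 ]
turn [ 0.     0.003 -0.001] shift [ 0.0318 -0.1791 -0.0044] tcp [ 0.475 -0.228  0.206] j6 -1.72
```

View pics/t.png

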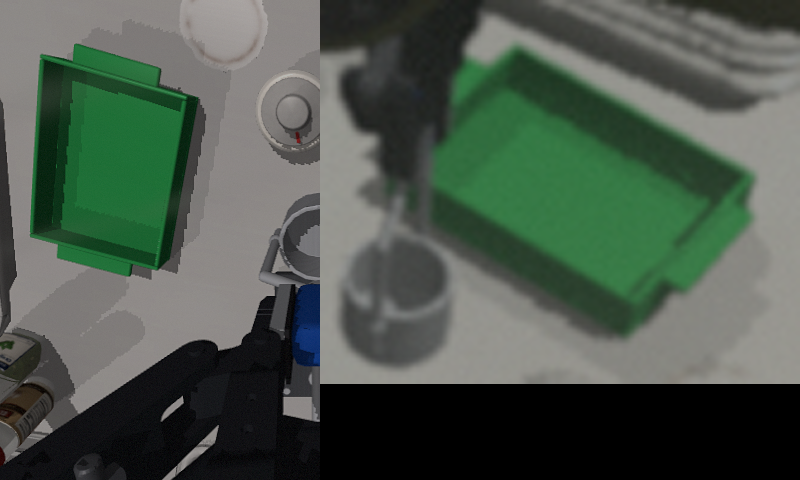

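The view shows the tray unobstructed at wrist pixel (112,160). Its rim corners put the middle at about (0.472, -0.229). Carrying blue over.

Call:
{"api": "jog_arm", "payload": {
  "moves": [
    [0,0,0,0.003,-0.02,0,0],
    [0,0,0,0.01,-0.055,0,0],
    [0,0,0,0.018,-0.095,0,0],
    [0,0,0,0.027,-0.135,0,0],
    [0,0,0,0.034,-0.17,0,0]
  ]
}}

```text
clock: 12.8
eef_pos: [0.4713, -0.2213, 0.2013]
tcp_rot: [-0.087, 0.996, 0.0, 0.001]
wrist_force: [-0.5, -0.4, -1.6]
grip_width: 0.227
finger_force: 43.0
```

Call:
{"api": "jog_arm", "payload": {
  "moves": [
    [0,0,0,0.001,-0.01,0,0],
    [0,0,0,0.001,-0.01,0,0],
    [0,0,0,0.001,-0.01,0.01,0],
    [0,0,0,0.001,-0.01,0.03,0],
    [0,0,0,0.001,-0.01,0.05,0]
  ]
}}

```text
clock: 13.3
eef_pos: [0.4724, -0.2281, 0.1507]
tcp_rot: [-0.088, 0.996, 0.0, 0.002]
wrist_force: [1.1, 0.7, -1.2]
grip_width: 0.226
finger_force: 43.1
```

Call:
{"api": "jog_arm", "payload": {
  "moves": [
    [0,0,0,0,0,0.01,0],
    [0,0,0,0,0,0.018,0],
    [0,0,0,0,0,0.023,0],
    [0,0,0,0,0,0.023,0]
  ]
}}

```text
clock: 13.7
eef_pos: [0.472, -0.2292, 0.1287]
tcp_rot: [-0.087, 0.996, 0.0, 0.001]
wrist_force: [0.2, 0.1, -1.9]
grip_width: 0.226
finger_force: 43.0
```

Call:
{"api": "jog_arm", "payload": {
  "moves": [
    [0,0,0,0,0,0.001,0],
    [0,0,0,0,0,0.002,0],
    [0,0,0,0,0,0.003,0],
    [0,0,0,0,0,0.003,0]
  ]
}}

```text
clock: 14.1
eef_pos: [0.4721, -0.2295, 0.126]
tcp_rot: [-0.087, 0.996, 0.0, 0.002]
wrist_force: [-0.3, 0.6, -2.2]
grip_width: 0.228
finger_force: 43.0
```

Call:
{"api": "jog_arm", "payload": {
  "moves": [
    [0,0,0,0,0,0.001,0],
    [0,0,0,0,0,0.001,0],
    [0,0,0,0,0,0.001,0]
  ]
}}

```text
clock: 14.4
eef_pos: [0.472, -0.2295, 0.1249]
tcp_rot: [-0.087, 0.996, 0.0, 0.001]
wrist_force: [0.6, -0.1, -1.6]
grip_width: 0.228
finger_force: 43.0
```

Call:
{"api": "jog_arm", "payload": {
  "moves": [
    [0,0,0,0,0,0.001,0],
    [0,0,0,0,0,0.001,0],
    [0,0,0,0,0,0.001,0]
  ]
}}

```text
clock: 14.7
eef_pos: [0.472, -0.2294, 0.1239]
tcp_rot: [-0.087, 0.996, 0.0, 0.001]
wrist_force: [0.2, 0.2, -1.8]
grip_width: 0.23
finger_force: 43.1
```

Call:
{"api": "jog_arm", "payload": {
  "moves": [
    [0,0,0,0,0,0.001,0],
    [0,0,0,0,0,0.001,0],
    [0,0,0,0,0,0.001,0]
  ]
}}

```text
clock: 15.0
eef_pos: [0.4722, -0.2295, 0.1238]
tcp_rot: [-0.087, 0.996, -0.0, 0.002]
wrist_force: [-0.7, 0.6, 4.7]
grip_width: 0.23
finger_force: 43.7
```

Contact with the tray floor. Releasing and rising.

Call:
{"api": "jog_arm", "payload": {
  "moves": [
    [0,0,0,0,0,0,0.3],
    [0,0,0,0,0,0,0.4],
    [0,0,0,0,0,0,0.55],
    [0,0,0,0,0,0,0.7],
    [0,0,0,0,0,0,0.8]
  ]
}}

```text
clock: 15.5
eef_pos: [0.472, -0.2294, 0.1228]
tcp_rot: [-0.087, 0.996, 0.0, 0.001]
wrist_force: [-0.6, -0.1, 0.4]
grip_width: 0.799
finger_force: 0.0
```

Call:
{"api": "jog_arm", "payload": {
  "moves": [
    [0,0,0,0,0,-0.005,0.9],
    [0,0,0,0,0,-0.02,1],
    [0,0,0,0,0,-0.05,1],
    [0,0,0,0,0,-0.09,1],
    [0,0,0,0,0,-0.13,1]
  ]
}}

```text
clock: 16.0
eef_pos: [0.4713, -0.2297, 0.2557]
tcp_rot: [-0.087, 0.996, -0.0, 0.002]
wrist_force: [1.1, -0.5, 0.6]
grip_width: 1.001
finger_force: 0.0
```

Call:
{"api": "jog_arm", "payload": {
  "moves": [
    [0,0,0,0.03,0,-0.03,1],
    [0,0,0,0.05,0,-0.03,1],
    [0,0,0,0.05,0,-0.03,1],
    [0,0,0,0.05,0,-0.03,1]
  ]
}}

```text
clock: 16.4
eef_pos: [0.4223, -0.2382, 0.2839]
tcp_rot: [-0.087, 0.996, 0.0, 0.002]
wrist_force: [0.0, -0.2, 0.0]
grip_width: 1.001
finger_force: 0.0
```

```bash
python3 - <<'E'
from h import *
s=r.get_state();print(s["eef_pos"],s["wrist_force"],s["grip_width"],s["clock"])
W=r.get_image("wrist");S=r.get_image("scene");B=r.get_image("side")
p,_,_=cen(S,"red",(225,195,300,270));q,_,_=cen(B,"red",(290,100,345,185));print("red",*tri(p,q))
cv2.imwrite("pics/end.png",np.hstack([cv2.resize(W,(440,330)),cv2.resize(S[170:320,200:363],(360,330))])[:,:,::-1])
E
```

```text
[ 0.42229588 -0.23821645  0.28389501] [ 0.01437192 -0.24471622  0.02530231] 1.001309981668532 16.4Traceback (most recent call last):
  File "<stdin>", line 4, in <module>
  File "h.py", line 18, in cen
    M=cv2.moments(k,True);return (M["m10"]/M["m00"],M["m01"]/M["m00"]),M["m00"],k
                                  ~~~~~~~~^~~~~~~~~
ZeroDivisionError: float division by zero
```

I've used all ten picture views, so the rest of the checks are numeric.

```bash
python3 - <<'E'
from h import *
s=r.get_state();W=r.get_image("wrist");S=r.get_image("scene");B=r.get_image("side");m=r.camera_model("wrist")
for n,I in(("scene",S),("side",B),("wrist",W)):
    for c in("red","blue","green"):
        print(n,c,[(cv2.boundingRect(k),cv2.contourArea(k)) for k in sorted(cv2.findContours(blob(I,c),0,2)[0],key=cv2.contourArea)[-3:] if cv2.contourArea(k)>20])
print("expected red px",)
for n in("scene","side"):
    m=r.camera_model(n);C=np.linalg.inv(np.array(m["cam_to_world"]))
    for p in((.5859,.168,.186),(.472,-.2293,.135)):
        print(n,p,cv2.projectPoints((C[:3,:3]@p+C[:3,3])[None],np.zeros(3),np.zeros(3),np.array(m["K"]),np.array(m["distortion"]))[0].ravel())
m=r.camera_model("wrist");T=np.eye(4);T[:3,:3]=R.from_quat(s["tcp_rot"]).as_matrix();T[:3,3]=s["eef_pos"];C=np.linalg.inv(T@np.array(m["hand_eye"]))
for p in((.472,-.2293,.135),(.472,-.229,.004)):print("wrist",cv2.projectPoints((C[:3,:3]@p+C[:3,3])[None],np.zeros(3),np.zeros(3),np.array(m["K"]),np.array(m["distortion"]))[0].ravel())
E
```

```text
scene red [((315, 122, 15, 14), 125.0), ((245, 243, 12, 20), 149.5), ((0, 155, 18, 30), 225.5)]
scene blue [((394, 168, 8, 15), 50.0), ((102, 0, 45, 26), 482.5)]
scene green [((355, 181, 75, 56), 1258.5)]
side red [((562, 419, 13, 10), 46.0), ((492, 335, 28, 26), 515.0)]
side blue [((558, 438, 10, 7), 23.5)]
side green [((353, 348, 10, 21), 48.5), ((291, 334, 104, 87), 3061.5)]
wrist red []
wrist blue [((98, 445, 9, 13), 54.0), ((306, 257, 24, 34), 700.0)]
wrist green [((247, 144, 139, 168), 15704.5)]
expected red px
scene (0.5859, 0.168, 0.186) [251.17490045 252.34732528]
scene (0.472, -0.2293, 0.135) [397.06721665 176.40528309]
side (0.5859, 0.168, 0.186) [314.42394394 153.72321265]
side (0.472, -0.2293, 0.135) [341.7707114  353.62288698]
wrist [317.96696462 271.00284641]
wrist [318.2483188  226.13710859]
```

Red's grip is at (251,253) in the scene view, where it should be for the spare hook. Blue's grip is at (398,175) in the scene view and (318,274) in the wrist view, within about 3 px of the upright-in-tray prediction. The tray has not moved. Handing in.

```bash
python3 -c "
from workcell import r
print(r.sign_off())"
```

```text
the job is handed in; nothing more can be done
None
```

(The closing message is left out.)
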